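Hold the sticky bike lock open with its key

TASK

Tip the bike lock in its tilting holder fully upright against its stop, so the keyhole faces straight up. Then take the orange key from the wooden block, work it fully home into the lock past the sticky pins, and turn it a quarter turn clockwise against its spring as far as it goes. Finish still gripping the turned key, so the bolt stays drawn back; leave the blue spare key in the block and the multitool, cone wrench and dish where they are.

Things in the scene. Friction and masses are not known exactly. Their poses are not given: they have to be found in the camera images.
- lock (a joint): Tilt of the bike lock in its holder, rad. 0 = upright against a hard stop, keyhole straight up; positive leans its top towards the holder's -x side. Starts at 0.3 to 0.6, limit 0.75. The hinge is stiff (0.4 N m of friction plus up to 0.1 N m of weight) and stays where it is left. Pushing the upper part of the lock's -x face in the holder's +x direction raises it.
- lock_hinge (a point): Point on the lock's hinge axis, midway between the cheeks, 50 mm above the ledge, above the holder's origin; the axis runs along the holder's y. The lock is a black box with a green band and a brass top face, 50 mm (x) by 46 mm (y), centred on the hinge in x and y, reaching 75 mm above the hinge (125 mm above the ledge when upright). Axes turn with the lock.
- holder: Fixed steel holder: base plate 100 x 100 x 10 mm, and two upright grey cheeks (8 mm thick, 40 mm long in x, centred 33 mm either side in y, tops 64 mm above the ledge) that carry the lock between them. Origin: centre of the underside, on the ledge; z up. Its place and yaw vary.
- keyhole (a point): Centre of the keyhole mouth on the lock's brass face, 75 mm from the hinge. z points out of the lock (up when upright), x runs along the slot. Slot 13.4 mm (x) by 6.4 mm (y), chamfered 1.5 mm, in a fixed plate 5 mm thick; a turning plug with the same slot lies below. The key goes in 32 mm, until its shoulder sits on the brass face, and can turn only within the last 3 mm.
- plug (a joint): Turn of the lock's plug, rad: 0 = rest, slot lined up; grows clockwise seen from above to a hard stop at 1.57. A spring turns it back if let go (0.02 to 0.1 N m). The key has about 0.1 rad of play in it. Two spring pins in the plug stick a little: some 5 to 10 N of push is needed to get the key past; a 1 mm wiggle helps. Turning draws in a small steel bolt on the lock's +y side.
- key_bow (a point): Centre of the orange plastic bow (grip) of the loose 30 g key: a block 30 mm (x) by 12 mm (y, the thickness to pinch) by 34 mm high (z). z points up, away from the blade, whose tip is 57 mm below this point. Under the bow is a collar 20 x 10 x 8 mm. The key starts standing blade down in one of the two slots of the block.
- key_shoulder (a point): Underside of the orange key's collar, on its axis, 25 mm below the bow's centre; axes as key_bow. It meets keyhole when the key is home. Below it: a steel neck 5 mm in diameter and 8 mm long, then the blade, 12 mm (x) by 5 mm (y) by 24 mm long, its last 3 mm narrowed to 8 x 4 mm. The tip is 32 mm below this point. Either way round fits the lock.
- key: The orange key as a whole; origin at the blade's tip, axes as key_bow.
- key_block: Fixed dark wooden block 130 (x) x 50 (y) x 45 mm high with two upright slots 30 mm either side of its centre along x. Origin: centre of the underside. A key stands in each slot, collar on the block's top, axes parallel to the block's; it must be lifted 32 mm to come clear. Its place and yaw vary, and it may change sides with the lock holder.
- spare_key_bow (a point): Centre of the blue bow of the spare key, same shape as the orange key, in the other slot of the block; to be left there.
- multitool: Black multitool lying flat, 100 x 26 x 16 mm, origin under its centre. Leave alone.
- cone_wrench: Flat steel cone wrench, 158 x 28 x 5 mm, origin under its centre. Leave alone.
- dish: Blue ceramic dish, 110 mm across, 35 mm high, origin under its centre. Leave alone.
Things that resemble listed ones, but are neither listed nor needed, are in the scene too. There is more than one size of the holder; the one meant has the size given above.

How it is judged (in metres and radians):
On the way, in this order (a step that is already met when the one before it is completed fails the run):
1. the lock is upright against its stop (value of joint lock below 0.08 rad), for 0.2 s.
2. the orange key is fully home in the upright lock, not yet turned (distance between key_shoulder and keyhole below 0.004 m and angle between the z axis of key_shoulder and the z axis of keyhole, either way round below 0.15 rad and value of joint plug below 0.5 rad and value of joint lock below 0.1 rad), for 0.1 s.
3. the key has turned the plug a quarter (distance between key_shoulder and keyhole below 0.005 m and value of joint plug above 1.35 rad), for 0.3 s.
At the end, for the whole second after the job is handed in: The lock is upright (within 0.1 rad), the orange key home in it (shoulder within 5 mm of the keyhole mouth, within 0.15 rad of its axis), the plug turned at least 1.35 rad, and the fingers still gripping the key (over 1 N) (all of step 3 and angle between the z axis of key_shoulder and the z axis of keyhole, either way round below 0.15 rad and value of joint lock below 0.1 rad and contact force between the fingers and key above 1 N); the arm keeps its last pose, push and grip.
It fails at once if the spare key is pulled out of the block (distance of spare_key_bow from where it was at the start of the episode above 0.02 m).
It fails at once if the multitool is moved (distance of multitool from where it was at the start of the episode above 0.02 m).
It fails at once if the cone wrench is moved (distance of cone_wrench from where it was at the start of the episode above 0.02 m).
It fails at once if the dish is moved (distance of dish from where it was at the start of the episode above 0.02 m).
It also fails if it takes over 67 s, if anything falls off the work surface, if the arm or the gripper's body presses on something with over 40 N, if the wrist force passes 120 N, or if a joint passes its speed limit or range.

ROBOT

A 7-joint arm with a two-finger parallel gripper is mounted at the origin on the work surface. World frame = base frame: x ahead of the robot, y to its left, z up, the work surface at z = 0. Lengths are in mm, angles in rad, forces in N, time in s.
With the tool pointing down it reaches from about 400 to 900 mm from the base axis. Payload 5.6 kg.
Tool frame: the origin (TCP) lies at the very end of the fingers, on their centre line; the grasp point (between the pads) lies 19 mm behind it; z points along the fingers, y is the direction in which the jaws open and shut (so a half turn about z gives the same grasp; the last joint's range is limited). The gripper opens to 92 mm and grips with 3 to 60 N. Pads are 20 mm wide; open, the fingers measure 128 mm over their backs; the gripper's body (75 mm by 189 mm) begins 69 mm behind the grasp point.
Start: joints at [-1.223, 0.468, -0.012, 1.603, 0.006, 1.071, -0.056], TCP at [247.644, 600.984, 214.592] pointing down, gripper open.
Joint ranges: [-2.53, 2.53], [-0.31, 2.02], [-1.57, 1.55], [0.28, 2.44], [-1.29, 4.43], [0.15, 1.84], [-2.92, 2.92]. Speed limits (rad/s): [2.57, 2.57, 3.14, 3.14, 3.14, 3.14, 3.14].

INTERFACE

Orientations are given as a unit quaternion [x, y, z, w].
In Python, from rig import get_state, grab_frame, close_job gives the robot as it stands. The module is installed in compiled form; this text tells all that it offers.
- The arm moves only by the shell command python3 -m inch 'ROWS' [OPENING] [FORCE]. ROWS is JSON, a list of rows, each a list of 4 numbers: the shift along the tool's x, y, z in cm, then the turn about the tool's z in degrees. In form: [[tx, ty, tz, roll], ...]. A call has 1 to 20 rows; each row is the pose to reach, as a shift and turn from the pose commanded when the call began, along the tool's axes at that moment; what a row does not reach only later rows make up. A row lasts 1/8 s, in which the tool goes at most 62.5 mm and 10.7 degrees, less where a joint would pass 70% of its speed; a pose out of reach is approached as far as the arm can. A call with a gripper value outside its range is refused whole. OPENING is the finger opening in cm, from 0 to 9.19, set as the call begins (- or left out, the last holds). The fingers move at their own pace and stop on an object; FORCE is the grip in N (left out, the last holds). Time passes only in rows, so rows that repeat a pose let the fingers close. It gives the time, the measured TCP pose, the force and the opening at its end, in the units of the state.
- get_state(): the state, without advancing time (a new reading comes with each control period).
- grab_frame(name): name is "scene" or "top"; returns a dict with "frame" (384x512x3 uint8, blue, green, red), "range_z" (384x512 float32, mm along the optical axis (not along the pixel's ray), 0 where there is no reading), "vertical_fov" (degrees; the focal length in pixels is half the picture's height over the tangent of half this angle, whatever the lens; pixels are square), "cx", "cy" (the principal point, pixels), "distortion" ([k1, k2, p1, p2, k3] as OpenCV has them; the pictures are not rectified), "xyz" and "attitude" of the camera in the world. Camera axes: x right, y down, z forward; pixel columns grow to the right and rows downward; lengths in mm; the calibration is good to about 2 mm. A picture is of the moment at which its call begins.
- close_job(): hands the job in, once; it reports no verdict.
The state is a dict: "t": time; "joint_positions": joint angles; "dq": joint speeds; "joint_torque": joint torques, N m; "tool_pos": TCP position; "tcp_rot": TCP orientation; "wrist_force": force on the tool from outside, world axes, zero at the start; "ft_torque": the same for the moment, N m; "grip_width": finger opening in mm.
Only numpy, scipy, OpenCV 4.12 (cv2) and the standard library are available. Lean on these libraries where they do the work, as an engineer would, in place of code of your own. Each camera call takes 0.05 s, during which the arm holds its last target.

## Working session

There is one attempt and no reset: what is moved stays moved. The work goes in short steps, Python scripts to look and compute and a shell command to move; the robot and the scene stay as the last step left them, time stands still between calls to the robot, and variables do not carry over. Pictures are saved under pics/ and viewed, and the job is handed in when it is done.

```bash
mkdir -p pics; ls
python3 - <<'E'
from rig import get_state, grab_frame
import cv2
s=get_state()
print(s)
for n in("scene","top"):
    f=grab_frame(n); cv2.imwrite(f"pics/{n}0.png",f["frame"])
    print(n,{k:v for k,v in f.items() if k not in("frame","range_z")})
E
```

```text
pics
{'t': 0.0, 'joint_positions': array([-1.22302976,  0.46837562, -0.01159158,  1.60361521,  0.00598132,
        1.07138063, -0.05631495]), 'dq': array([ 5.99684564e-04, -7.71083653e-04, -4.73912976e-04,  9.71720242e-05,
       -9.38425647e-04, -1.82948290e-03,  2.03501310e-03]), 'joint_torque': array([-7.55963138e-04, -5.20575929e+01, -1.26114796e-02, -2.43736070e+01,
       -5.66501194e-02,  1.74112612e-02,  1.76606236e-04]), 'tool_pos': array([247.43013233, 600.44155324, 213.64482533]), 'tcp_rot': array([ 1.94190513e-01,  9.80963447e-01, -8.64593042e-04, -1.14506659e-04]), 'wrist_force': array([-0.46012878, -0.26601558, -0.88816651]), 'ft_torque': array([ 0.02474837,  0.02244786, -0.02768043]), 'grip_width': 91.65961789383553}
scene {'vertical_fov': 46.842568759191444, 'cx': 255.17833173087396, 'cy': 188.77926184037247, 'distortion': array([-0.05318743,  0.        ,  0.        ,  0.        ,  0.        ]), 'xyz': array([987.78083352, 337.52542154, 727.9195938 ]), 'attitude': array([ 0.34475423,  0.8742002 , -0.31898563, -0.12315317])}
top {'vertical_fov': 44.533055833057425, 'cx': 263.21281159411217, 'cy': 186.18451796967665, 'distortion': array([-0.16362735,  0.        ,  0.        ,  0.        ,  0.        ]), 'xyz': array([ 478.16998545,   -8.24505474, 1034.87913838]), 'attitude': array([-0.69921969,  0.71110949, -0.05893936,  0.04405987])}
```

View pics/scene0.png

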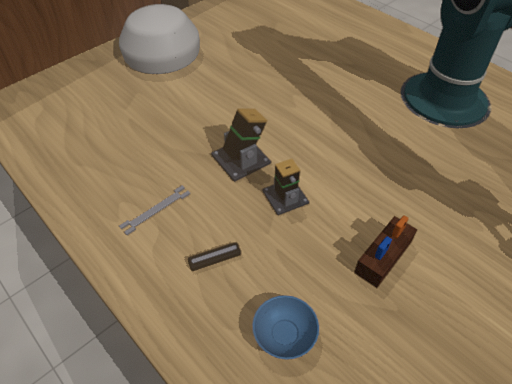

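View pics/top0.png

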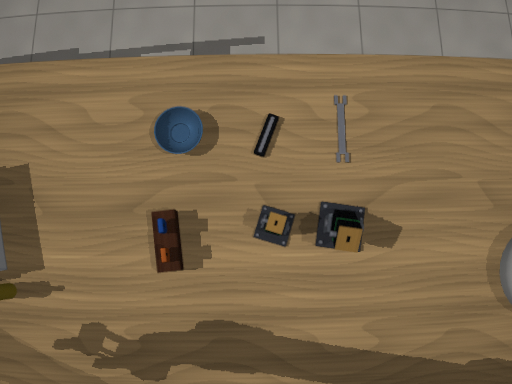

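```bash
cat > h.py <<'E'
import numpy as np, cv2
from scipy.spatial.transform import Rotation as R
from rig import get_state, grab_frame
def cam(f):
    fl=f["frame"].shape[0]/2/np.tan(np.radians(f["vertical_fov"]/2))
    K=np.array([[fl,0,f["cx"]],[0,fl,f["cy"]],[0,0,1.]])
    return K,np.array(f["distortion"]),R.from_quat(f["attitude"]).as_matrix(),np.array(f["xyz"])
def ray(f,uv):
    K,D,Rm,p=cam(f)
    n=cv2.undistortPoints(np.array(uv,float).reshape(-1,1,2),K,D).reshape(-1,2)
    return np.c_[n,np.ones(len(n))]@Rm.T,p
def onz(f,uv,z):
    d,p=ray(f,uv); return p+d*((z-p[2])/d[:,2])[:,None]
def dep(f,uv):
    d,p=ray(f,uv); uv=np.array(uv).reshape(-1,2)
    z=np.array([f["range_z"][int(round(v)),int(round(u))] for u,v in uv]); return p+d*z[:,None]
def proj(f,P):
    K,D,Rm,p=cam(f); rv=cv2.Rodrigues(Rm.T)[0]
    return cv2.projectPoints(np.array(P,float).reshape(-1,1,3),rv,-Rm.T@p,K,D)[0].reshape(-1,2)
def crop(f,u0,v0,u1,v1,s,name,pts=None):
    im=cv2.resize(f["frame"][v0:v1,u0:u1],None,fx=s,fy=s,interpolation=cv2.INTER_CUBIC)
    if pts is not None:
        for u,v in pts: cv2.circle(im,(int((u-u0+.5)*s),int((v-v0+.5)*s)),2,(255,0,255),-1)
    st=10
    for u in range(u0//st*st+st,u1,st):
        cv2.line(im,(int((u-u0+.5)*s),0),(int((u-u0+.5)*s),6),(255,255,255),1); cv2.putText(im,str(u),(int((u-u0)*s)-8,18),0,.35,(255,255,255),1)
    for v in range(v0//st*st+st,v1,st):
        cv2.line(im,(0,int((v-v0+.5)*s)),(6,int((v-v0+.5)*s)),(255,255,255),1); cv2.putText(im,str(v),(8,int((v-v0+.5)*s)+4),0,.35,(255,255,255),1)
    cv2.imwrite("pics/"+name,im)
E
python3 - <<'E'
from h import *
import pickle
fs=grab_frame("scene"); ft=grab_frame("top"); pickle.dump((fs,ft),open("f0.pkl","wb"))
crop(ft,245,195,375,260,6,"t_lock.png"); crop(fs,205,100,315,215,5,"s_lock.png")
crop(ft,145,200,195,280,7,"t_blk.png"); crop(fs,345,205,425,290,7,"s_blk.png")
E
```

```text
(no output)
```

View pics/t_lock.png

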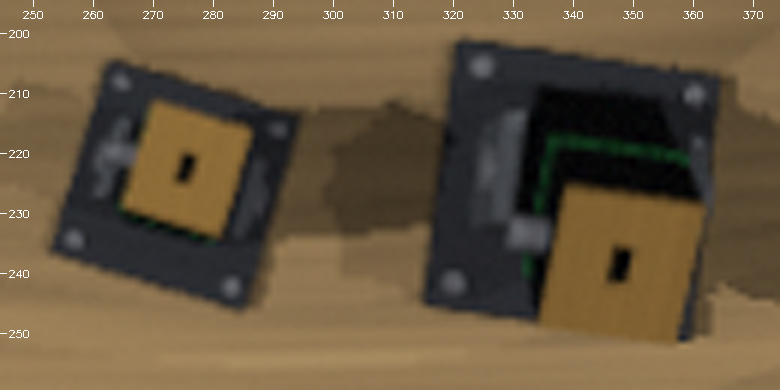

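View pics/s_lock.png

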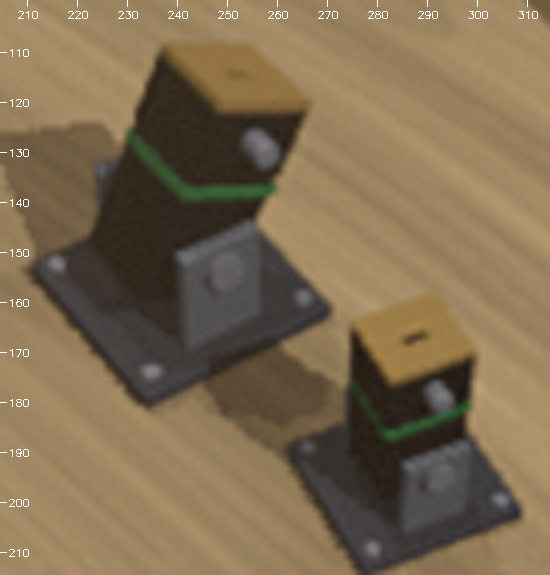

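View pics/t_blk.png

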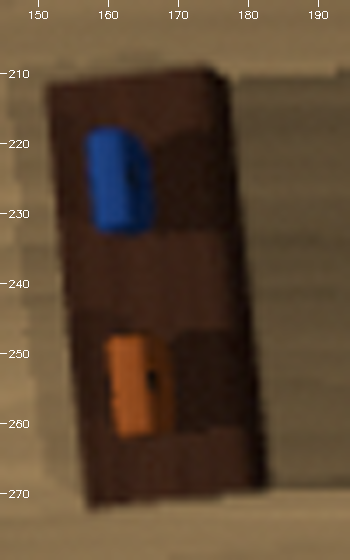

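View pics/s_blk.png

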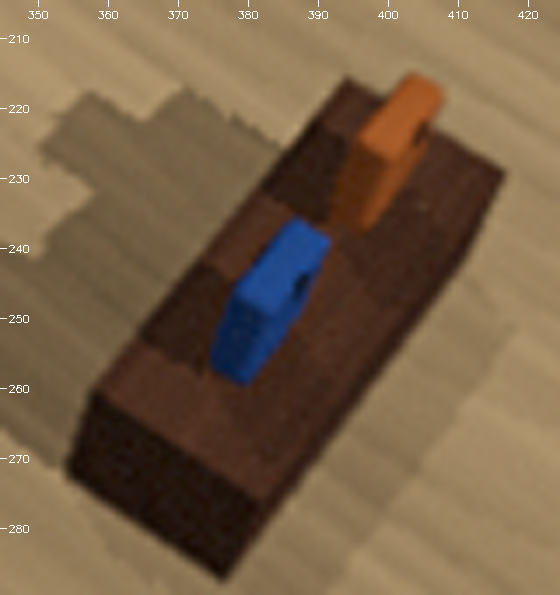

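Run:
```python
from h import *
import pickle
np.set_printoptions(suppress=True,precision=1)
fs,ft=pickle.load(open("f0.pkl","rb"))
def rep(n,P): print(n,P.tolist() and np.round(P,1).tolist(), "sides",np.linalg.norm(np.diff(P,axis=0),axis=1))
rep("big top",onz(ft,[(320.8,200.5),(364.5,207),(359,252),(315,245)],10))
rep("small top",onz(ft,[(263,204),(299,213),(288,246.5),(253,236.5)],8))
rep("big scene",onz(fs,[(211,153),(234.5,180.5),(271,161)],10))
rep("brass corners top dep",dep(ft,[(340,227),(361,229.5),(357,250),(335.5,247)]))
rep("brass mid",dep(ft,[(348.5,230),(345,238.5),(352,238.5),(347.5,245)]))
rep("key orange top faces",dep(ft,[(163,249),(163.5,254),(164.5,260)]))
rep("blue",dep(ft,[(159.5,220),(161,230)]))
rep("block top corners t",onz(ft,[(151.3,211.5),(175.5,209),(181,269),(157.5,271.5)],45))
rep("block top corners s",onz(fs,[(394.5,216),(417,229.5),(382,276),(358,261)],45))
rep("block dep",dep(ft,[(155,238),(170,240),(175,262),(160,215)]))
rep("tool",dep(ft,[(266,135)]));rep("dish",dep(ft,[(180,108)]))
```

```text
big top [[594.5, -158.0, 10.0], [578.3, -255.5, 10.0], [479.2, -238.9, 10.0], [496.9, -142.0, 10.0]] sides [ 98.9 100.4  98.5]
small top [[589.1, -30.1, 8.0], [567.9, -109.0, 8.0], [495.0, -83.0, 8.0], [518.1, -7.0, 8.0]] sides [81.7 77.5 79.4]
big scene [[580.8, -251.8, 10.0], [596.5, -152.9, 10.0], [499.0, -140.6, 10.0]] sides [100.1  98.2]
brass corners top dep [[528.8, -177.4, 124.2], [522.7, -217.9, 128.8], [483.2, -212.8, 109.0], [490.3, -170.2, 106.5]] sides [41.2 44.5 43.2]
brass mid [[522.5, -194.0, 124.3], [506.4, -188.2, 115.4], [505.9, -201.4, 119.3], [493.5, -193.7, 110.3]] sides [19.3 13.8 17.1]
key orange top faces [[492.4, 176.1, 80.7], [482.3, 174.4, 84.2], [470.2, 172.3, 84.5]] sides [10.9 12.3]
blue [[551.1, 182.7, 85.9], [530.6, 178.8, 88.8]] sides [21.1]
block top corners t [[572.6, 208.7, 45.0], [577.3, 156.8, 45.0], [450.8, 144.9, 45.0], [445.9, 194.7, 45.0]] sides [ 52.2 127.   50. ]
block top corners s [[451.3, 148.9, 45.0], [446.3, 196.9, 45.0], [573.9, 210.9, 45.0], [580.7, 163.3, 45.0]] sides [ 48.2 128.4  48.1]
block dep [[516.3, 200.7, 43.0], [511.7, 168.0, 46.2], [465.5, 157.7, 44.1], [565.0, 190.1, 44.2]] sides [ 33.2  47.4 104.6]
tool [[743.3, -39.5, 15.9]] sides []
dish [[805.4, 152.2, 28.8]] sides []
```

```bash
cat >> h.py <<'E'
def sh(targets,q=None,p=None):
    s=get_state(); p=np.array(s["tool_pos"]) if p is None else np.array(p)
    M=R.from_quat(s["tcp_rot"]).as_matrix()
    az=np.degrees(np.arctan2(M[1,1],M[0,1]))
    print("t",round(float(s["t"]),2),"tcp",np.round(p,1),"tool-y az",round(az,2),"tilt deg",round(np.degrees(np.arccos(-M[2,2])),2),"F",np.round(s["wrist_force"],1),"grip",round(float(s["grip_width"]),1),"j7",round(float(s["joint_positions"][6]),2))
    for t in targets:
        d=M.T@(np.array(t[:3])-p)/10
        print("  ->",t,"shift cm",np.round(d,2), "roll",round((az-t[3]+180)%360-180,1) if len(t)>3 else "")
E
python3 - <<'E'
from h import *
sh([(480,180,214.6,81),(454.5,-184.2,214.6,81),(454.5,-184.2,92,81)],p=[247.64,600.98,214.59])
E
```

```text
t 0.2 tcp [247.6 601.  214.6] tool-y az 67.6 tilt deg 0.06 F [-0.2 -0.3 -0. ] grip 91.8 j7 -0.06
  -> (480, 180, 214.6, 81) shift cm [-37.52 -30.07   0.04] roll -13.4
  -> (454.5, -184.2, 214.6, 81) shift cm [-49.04 -64.71   0.07] roll -13.4
  -> (454.5, -184.2, 92, 81) shift cm [-49.04 -64.7   12.33] roll -13.4
```

```bash
python3 -m inch '[[-37.5,-30,0,-13],[-37.5,-30,0,-13],[-37.5,-30,0,-13],[-37.5,-30,0,-13],[-37.5,-30,0,-13],[-37.5,-30,0,-13],[-37.5,-30,0,-13],[-49,-64.7,0,-13.4],[-49,-64.7,0,-13.4],[-49,-64.7,0,-13.4],[-49,-64.7,0,-13.4],[-49,-64.7,0,-13.4],[-49,-64.7,0,-13.4],[-49,-64.7,0,-13.4],[-49,-64.7,0,-13.4],[-49,-64.7,0,-13.4],[-49,-64.7,0,-13.4]]' 0 20
python3 - <<'E'
from h import *
sh([(454.5,-184.2,214.6,81),(454.5,-184.2,92,81)])
f=grab_frame("top");cv2.imwrite("pics/t1.png",f["frame"])
f=grab_frame("scene");cv2.imwrite("pics/s1.png",f["frame"])
E
```

```text
t: 2.33
tool_pos: [454.4, -182.2, 214.5]
tcp_rot: [0.077, 0.997, 0.0, -0.0]
wrist_force: [0.2, 0.6, 0.7]
grip_width: 0.2
t 2.33 tcp [ 454.4 -182.2  214.5] tool-y az 81.16 tilt deg 0.04 F [0.2 0.6 0.7] grip 0.2 j7 1.83
  -> (454.5, -184.2, 214.6, 81) shift cm [-0.04 -0.19 -0.01] roll 0.2
  -> (454.5, -184.2, 92, 81) shift cm [-0.04 -0.2  12.25] roll 0.2
```

View pics/s1.png

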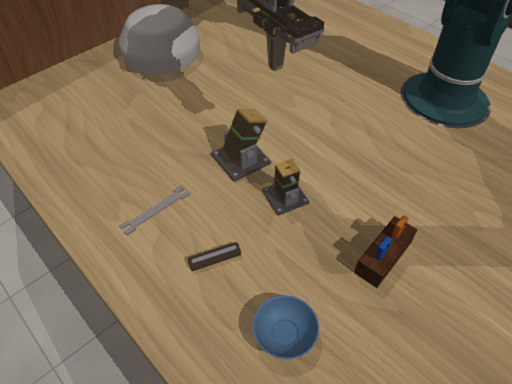

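View pics/t1.png

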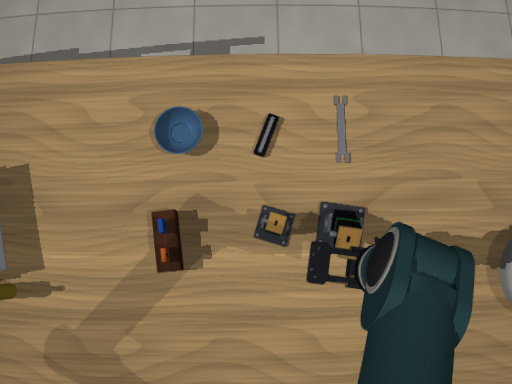

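```bash
python3 -m inch '[[0,-0.2,4,0],[0,-0.2,8,0],[0,-0.2,12.2,0],[0,-0.2,12.2,0],[-1,-0.2,12.2,0],[-1.5,-0.2,12.2,0],[-2,-0.2,12.2,0],[-2.5,-0.2,12.2,0],[-3,-0.2,12.2,0]]'; python3 -m inch '[[-0.25,0,0,0],[-0.5,0,0,0],[-0.75,0,0,0],[-1,0,0,0],[-1.2,0,0,0]]';python3 - <<'E'
from h import *
sh([])
f=grab_frame("scene");crop(f,190,40,320,220,3.3,"s2.png")
E
```

```text
t: 3.55
tool_pos: [475.4, -189.2, 92.0]
tcp_rot: [0.079, 0.997, 0.002, -0.009]
wrist_force: [-27.0, 4.7, 22.4]
grip_width: 0.4
t: 4.18
tool_pos: [475.6, -189.1, 91.3]
tcp_rot: [0.08, 0.997, 0.006, -0.02]
wrist_force: [-51.6, 9.8, 48.7]
grip_width: 0.3
t 4.17 tcp [ 475.6 -189.1   91.3] tool-y az 80.84 tilt deg 2.38 F [-51.6   9.8  48.7] grip 0.3 j7 1.93
```

View pics/s2.png

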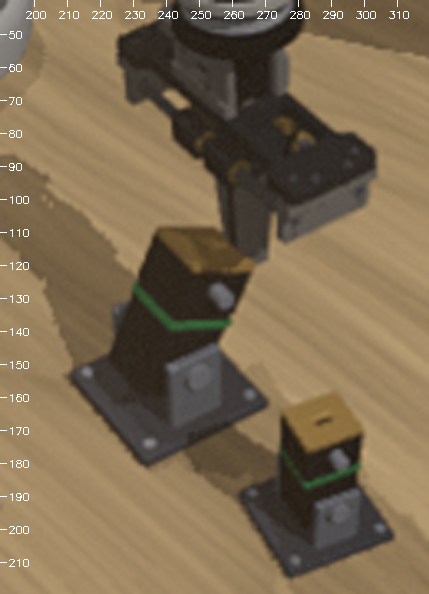

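```bash
python3 -m inch '[[0,0,-0.4,0],[0,0,-0.8,0],[0,0,-1.2,0],[0,0,-1.6,0],[-0.3,0,-1.8,0],[-0.6,0,-2,0],[-0.6,0,-2,0]]';python3 - <<'E'
from h import *
sh([])
f=grab_frame("scene");crop(f,190,40,320,220,3.3,"s3.png")
E
```

```text
t: 5.1
tool_pos: [501.1, -193.2, 112.5]
tcp_rot: [0.078, 0.997, 0.0, -0.0]
wrist_force: [-4.5, 0.6, -1.6]
grip_width: 0.3
t 5.1 tcp [ 501.1 -193.2  112.5] tool-y az 81.02 tilt deg 0.05 F [-4.5  0.6 -1.6] grip 0.3 j7 1.92
```

View pics/s3.png

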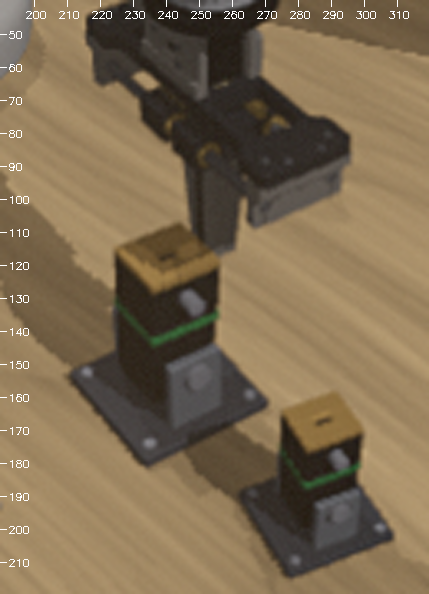

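```bash
python3 -m inch '[[-0.2,0,-0.2,0],[-0.4,0,-0.2,0],[-0.6,0,-0.2,0]]'; python3 -m inch '[[-0.2,0,0,0],[-0.4,0,0,0],[-0.4,0,0,0]]';python3 - <<'E'
from h import *
sh([])
f=grab_frame("scene");crop(f,190,40,320,220,3.3,"s4.png")
E
```

```text
t: 5.52
tool_pos: [504.4, -193.8, 114.8]
tcp_rot: [0.079, 0.997, 0.001, -0.003]
wrist_force: [-16.2, 3.4, 11.2]
grip_width: 0.5
t: 5.9
tool_pos: [504.6, -193.8, 114.7]
tcp_rot: [0.079, 0.997, 0.002, -0.007]
wrist_force: [-24.2, 4.8, 18.9]
grip_width: 0.4
t 5.9 tcp [ 504.6 -193.8  114.7] tool-y az 80.96 tilt deg 0.83 F [-24.2   4.8  18.9] grip 0.4 j7 1.92
```

View pics/s4.png

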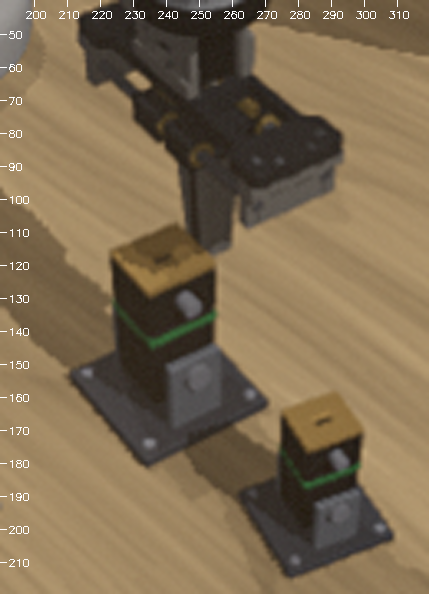

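```bash
python3 -m inch '[[0.5,0,0,0],[1.5,0,0,0],[3,0,0,0],[3,0,-4,0],[3,0,-10,0],[3,0,-10,0]]' 4
python3 - <<'E'
from h import *
import pickle
fs,ft=pickle.load(open("f0.pkl","rb"))
print("top",onz(ft,[(163.6,254.3),(160.5,225)],87),"scene",onz(fs,[(402.5,221.4),(385,241)],87))
o=onz(ft,[(163.6,254.3)],87)[0]
sh([(482,175,190,95.6)])
E
```

```text
t: 6.7
tool_pos: [484.8, -191.5, 219.5]
tcp_rot: [0.078, 0.997, -0.001, 0.006]
wrist_force: [-0.4, -0.7, -0.5]
grip_width: 40.1
top [[481.63508038 173.67449113  87.        ]
 [540.83865363 180.29831338  87.        ]] scene [[483.67998027 177.52633653  87.        ]
 [540.53321229 181.04645561  87.        ]]
t 6.7 tcp [ 484.8 -191.5  219.5] tool-y az 81.0 tilt deg 0.67 F [-0.4 -0.7 -0.5] grip 40.1 j7 1.85
  -> (482, 175, 190, 95.6) shift cm [ 6.05 36.16  2.87] roll -14.6
```

```bash
python3 -m inch '[[6,36.2,0,-14.6],[6,36.2,0,-14.6],[6,36.2,0,-14.6],[6,36.2,0,-14.6],[6,36.2,0,-14.6],[6,36.2,0,-14.6],[6,36.2,4,-14.6],[6,36.2,8,-14.6],[6,36.2,8,-14.6],[6,36.2,8,-14.6]]' 5
python3 - <<'E'
from h import *
import pickle
sh([(482.5,175.5,52,95.6)])
fs=grab_frame("scene");ft=grab_frame("top"); pickle.dump((fs,ft),open("f1.pkl","wb"))
crop(fs,200,90,320,220,4,"s5.png");crop(ft,250,190,380,260,6,"t5.png")
crop(fs,340,130,440,290,3.6,"s5b.png")
E
```

```text
t: 7.95
tool_pos: [479.6, 176.8, 135.5]
tcp_rot: [-0.049, 0.999, 0.0, 0.001]
wrist_force: [-0.1, -1.0, 0.7]
grip_width: 49.8
t 7.95 tcp [479.6 176.8 135.5] tool-y az 95.58 tilt deg 0.1 F [-0.1 -1.   0.7] grip 49.8 j7 1.31
  -> (482.5, 175.5, 52, 95.6) shift cm [-0.26 -0.16  8.35] roll -0.0
```

View pics/s5.png

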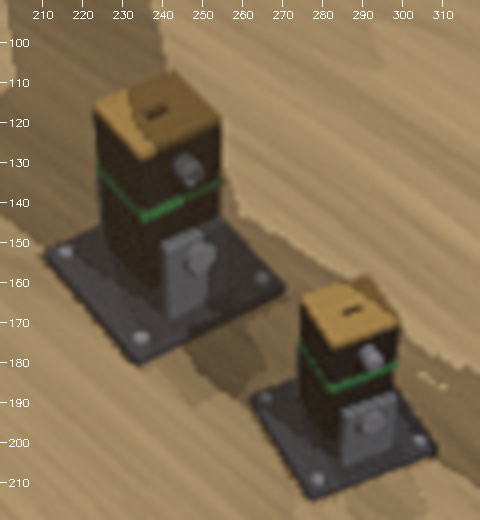

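View pics/t5.png

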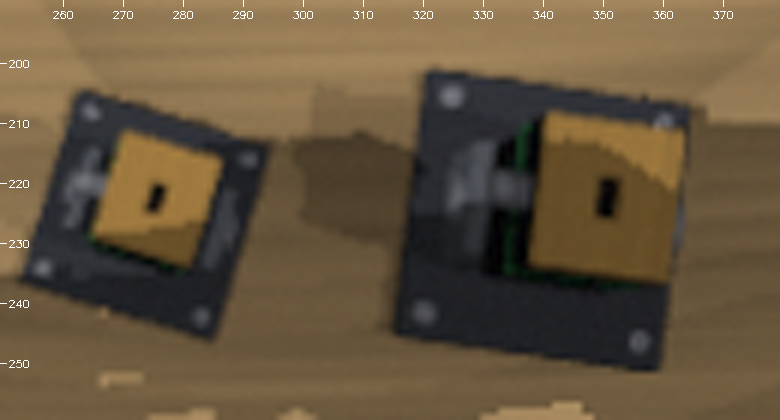

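View pics/s5b.png

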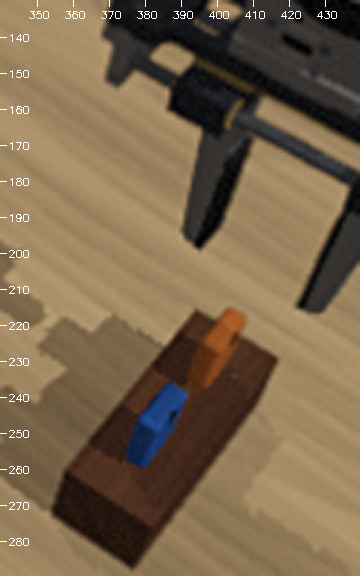

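Run:
```python
from h import *
import pickle
fs,ft=pickle.load(open("f1.pkl","rb"))
s=get_state();p=s["tool_pos"];M=R.from_quat(s["tcp_rot"]).as_matrix()
pts=[p+M@[a,b*25,0] for a in(-10,10) for b in(-1,1)]
print("tcp corners scene",proj(fs,pts).round(1).tolist())
print("keyhole top",onz(ft,[(350.8,222.3)],125),"scene",onz(fs,[(238.5,117.8)],125))
print("hole expected", proj(ft,[[538.5,-197.5,125]]),proj(fs,[[538.5,-197.5,125]]))
A=onz(ft,[(340.5,208),(363.5,211),(360.5,236),(337.5,233.5)],125);print(A.round(1),A.mean(0))
B=onz(ft,[(320.8,201),(364.5,207),(359.3,251),(315.3,244.8)],10);print(B.round(1),B.mean(0))
crop(fs,340,130,440,290,3.6,"s5c.png",proj(fs,pts))
```

```text
tcp corners scene [[394.9, 199.0], [421.0, 214.4], [400.7, 192.3], [426.6, 207.2]]
keyhole top [[ 537.44688105 -199.04831018  125.        ]] scene [[ 540.54663561 -197.32676705  125.        ]]
hole expected [[350.00103125 221.78072319]] [[239.18888954 117.30816508]]
[[ 566.  -179.7  125. ]
 [ 559.2 -225.4  125. ]
 [ 510.2 -217.3  125. ]
 [ 516.1 -171.9  125. ]] [ 537.86781948 -198.55676402  125.        ]
[[ 593.4 -158.    10. ]
 [ 578.3 -255.5   10. ]
 [ 481.4 -239.7   10. ]
 [ 497.4 -142.7   10. ]] [ 537.61080583 -198.96083936   10.        ]
```

View pics/s5c.png

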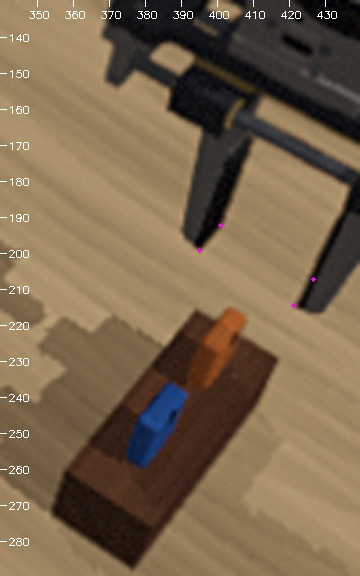

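```bash
python3 -m inch '[[-0.25,-0.15,2,0],[-0.25,-0.15,5,0],[-0.25,-0.15,7,0],[-0.25,-0.15,8.3,0],[-0.25,-0.15,8.3,0]]' ; python3 -m inch '[[0,0,0,0],[0,0,0,0],[0,0,0,0],[0,0,0,0],[0,0,0,0]]' 0.5 40
python3 - <<'E'
from h import *
sh([])
fs=grab_frame("scene")
crop(fs,340,130,440,290,3.6,"s6.png")
E
```

```text
t: 8.68
tool_pos: [481.6, 175.4, 51.7]
tcp_rot: [-0.049, 0.999, 0.0, -0.0]
wrist_force: [0.2, 0.5, 0.2]
grip_width: 49.8
t: 9.3
tool_pos: [481.6, 175.5, 51.8]
tcp_rot: [-0.049, 0.999, 0.0, 0.0]
wrist_force: [-0.5, -0.3, 1.9]
grip_width: 12.0
t 9.3 tcp [481.6 175.5  51.8] tool-y az 95.61 tilt deg 0.02 F [-0.5 -0.3  1.9] grip 12.0 j7 1.34
```

View pics/s6.png

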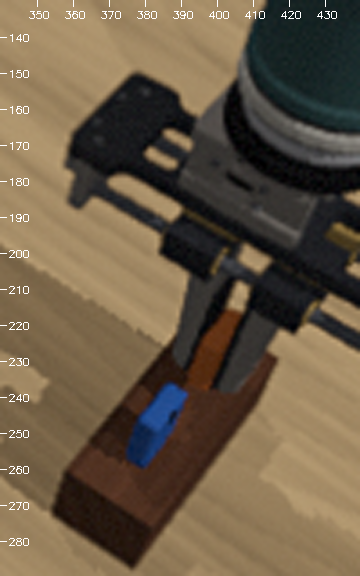

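```bash
python3 -m inch '[[0,0,-1,0],[0,0,-2.5,0],[0,0,-4.5,0],[0,0,-9,0],[0,0,-13.5,0],[0,0,-13.5,0]]'
python3 - <<'E'
from h import *
sh([(539,-198,185,81.2)])
fs=grab_frame("scene")
cv2.imwrite("pics/s7.png",fs["frame"])
crop(fs,340,50,480,290,2.5,"s7.png")
E
```

```text
t: 10.1
tool_pos: [483.9, 176.4, 191.1]
tcp_rot: [-0.049, 0.999, 0.002, 0.004]
wrist_force: [0.2, -0.0, -1.5]
grip_width: 11.8
t 10.1 tcp [483.9 176.4 191.1] tool-y az 95.6 tilt deg 0.49 F [ 0.2 -0.  -1.5] grip 11.8 j7 1.3
  -> (539, -198, 185, 81.2) shift cm [ -1.83 -37.8    0.51] roll 14.4
```

View pics/s7.png

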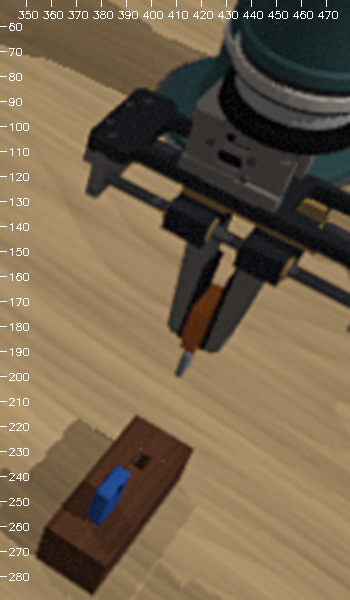

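```bash
python3 -m inch '[[-2,-37.7,0,14.4],[-2,-37.7,0,14.4],[-2,-37.7,0,14.4],[-2,-37.7,0,14.4],[-2,-37.7,0,14.4],[-2,-37.7,0,14.4],[-2,-37.7,0,14.4],[-2,-37.7,0,14.4],[-2,-37.7,0,14.4],[-2,-37.7,0,14.4],[-2,-37.7,0,14.4]]'
python3 - <<'E'
from h import *
import pickle
sh([(539,-198,185,81.2)])
fs=grab_frame("scene");ft=grab_frame("top");pickle.dump((fs,ft),open("f2.pkl","wb"))
s=get_state();p=s["tool_pos"];M=R.from_quat(s["tcp_rot"]).as_matrix()
pts=[p+M@[0,0,38.8],p+M@[0,0,6.8],[539,-198,125]]
print(proj(fs,pts).round(1).tolist())
crop(fs,200,40,300,160,5,"s8.png",proj(fs,pts)); crop(fs,200,40,300,160,5,"s8n.png");cv2.imwrite("pics/t8.png",ft["frame"])
E
```

```text
t: 11.52
tool_pos: [538.4, -196.8, 186.7]
tcp_rot: [0.076, 0.997, 0.0, 0.0]
wrist_force: [-0.8, 0.3, -1.0]
grip_width: 11.7
t 11.53 tcp [ 538.4 -196.8  186.7] tool-y az 81.29 tilt deg 0.02 F [-0.8  0.3 -1. ] grip 11.7 j7 1.86
  -> (539, -198, 185, 81.2) shift cm [-0.08 -0.11  0.17] roll 0.1
[[239.0, 108.6], [238.4, 96.0], [238.8, 117.3]]
```

View pics/s8.png

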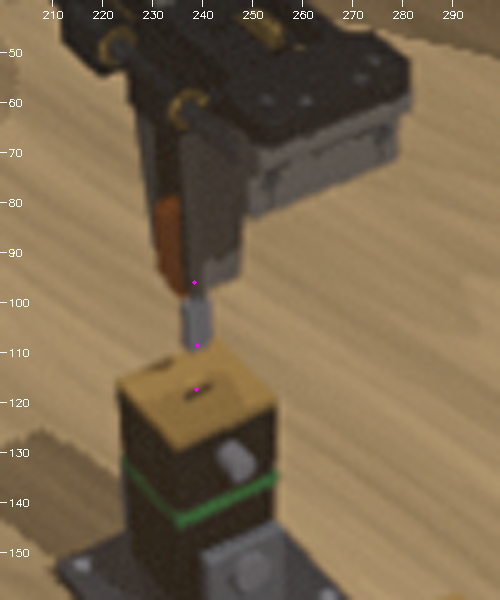

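View pics/s8n.png

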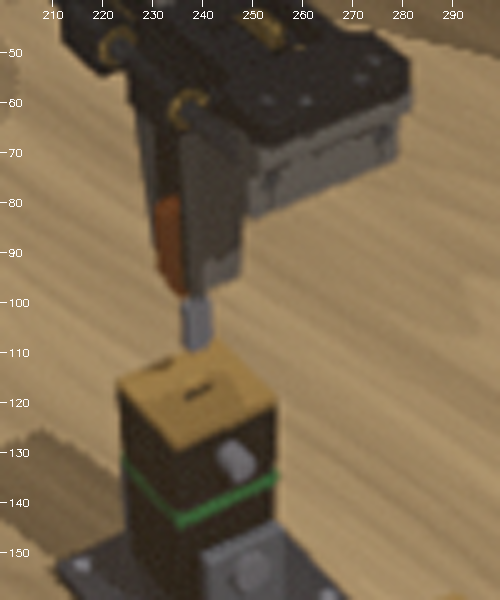

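View pics/t8.png

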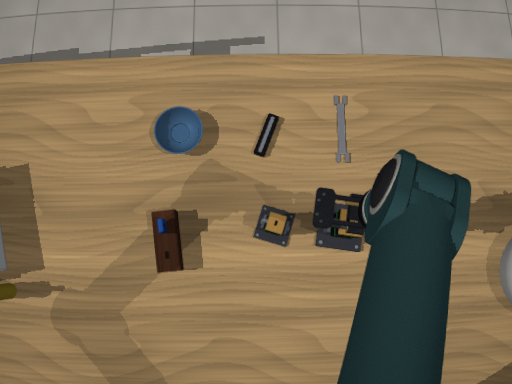

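Run:
```python
from h import *
import pickle
def cen(f,u0,v0,u1,v1):
    g=cv2.cvtColor(f["frame"],cv2.COLOR_BGR2GRAY)[v0:v1,u0:u1].astype(float)
    w=np.clip(np.median(g)*0.8-g,0,None); vv,uu=np.mgrid[v0:v1,u0:u1]
    return (uu*w).sum()/w.sum(),(vv*w).sum()/w.sum()
fs1,ft1=pickle.load(open("f1.pkl","rb"));fs2,ft2=pickle.load(open("f2.pkl","rb"))
for n,f,b in(("s1",fs1,(233,114,245,122)),("s2",fs2,(233,114,245,122)),("t1",ft1,(345,216,357,229))):
    c=cen(f,*b);print(n,np.round(c,2),onz(f,[c],125))
```

```text
s1 [238.66 117.84] [[ 540.38853246 -197.02477676  125.        ]]
s2 [238.9  117.98] [[ 540.32401852 -196.33959534  125.        ]]
t1 [350.8  222.53] [[ 536.98909597 -199.03704232  125.        ]]
```

```bash
python3 -m inch '[[-0.1,-0.05,1,0],[-0.1,-0.05,2,0],[-0.1,-0.05,2,0],[-0.1,-0.05,2.2,0],[-0.1,-0.05,2.4,0],[-0.1,-0.05,2.6,0],[-0.1,-0.05,2.6,0]]'
python3 - <<'E'
from h import *
sh([(539.5,-197.2,160,81.2)])
fs=grab_frame("scene")
crop(fs,200,40,300,160,5,"s9.png")
E
```

```text
t: 12.5
tool_pos: [539.3, -198.5, 160.8]
tcp_rot: [0.077, 0.997, -0.0, 0.0]
wrist_force: [-0.4, -0.2, 0.5]
grip_width: 11.9
t 12.5 tcp [ 539.3 -198.5  160.8] tool-y az 81.21 tilt deg 0.03 F [-0.4 -0.2  0.5] grip 11.9 j7 1.87
  -> (539.5, -197.2, 160, 81.2) shift cm [-0.    0.13  0.08] roll 0.0
```

View pics/s9.png

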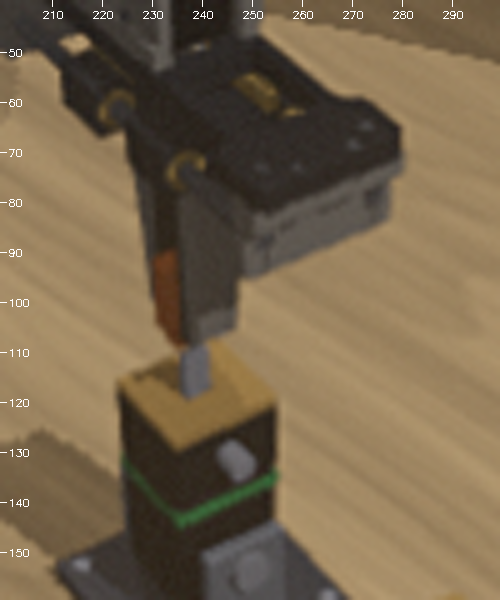

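```bash
python3 -m inch '[[0,0,0.15,0],[0,0,0.3,0],[0,0,0.45,0],[0,0,0.6,0],[0,0,0.6,0]]'
python3 - <<'E'
from h import *
sh([(539.5,-197.2,131.8,81.2)])
print(get_state()["ft_torque"].round(2))
E
```

```text
t: 13.18
tool_pos: [538.8, -198.8, 154.2]
tcp_rot: [0.077, 0.997, -0.0, -0.0]
wrist_force: [-1.6, -2.6, -2.0]
grip_width: 11.7
t 13.18 tcp [ 538.8 -198.8  154.2] tool-y az 81.19 tilt deg 0.04 F [-1.6 -2.6 -2. ] grip 11.7 j7 1.88
  -> (539.5, -197.2, 131.8, 81.2) shift cm [-0.05  0.17  2.24] roll -0.0
[-0.54  0.31 -0.02]
```

```bash
python3 -m inch '[[0,-0.05,0.2,0],[0,-0.05,0.4,0],[0,-0.05,0.6,0],[0,-0.05,0.8,0],[0,-0.05,0.8,0]]'
python3 - <<'E'
from h import *
sh([(539.5,-197.2,131.8,81.2)])
print(get_state()["ft_torque"].round(2))
E
```

```text
t: 13.8
tool_pos: [537.6, -198.6, 146.2]
tcp_rot: [0.077, 0.997, 0.0, -0.002]
wrist_force: [-4.7, -1.1, 2.6]
grip_width: 11.7
t 13.8 tcp [ 537.6 -198.6  146.2] tool-y az 81.2 tilt deg 0.19 F [-4.7 -1.1  2.6] grip 11.7 j7 1.88
  -> (539.5, -197.2, 131.8, 81.2) shift cm [-0.17  0.17  1.44] roll 0.0
[-0.16  1.33  0.01]
```

```bash
python3 -m inch '[[0.1,-0.02,0,0],[0.15,-0.02,0.2,0],[0.15,-0.02,0.4,0],[0.15,-0.02,0.6,0],[0.15,-0.02,0.6,0]]'
python3 - <<'E'
from h import *
sh([(539.5,-197.2,131.8,81.2)])
print(get_state()["ft_torque"].round(2))
E
```

```text
t: 14.42
tool_pos: [538.3, -198.8, 142.0]
tcp_rot: [0.077, 0.997, 0.0, 0.001]
wrist_force: [-4.2, 0.3, 10.2]
grip_width: 11.7
t 14.43 tcp [ 538.3 -198.8  142. ] tool-y az 81.22 tilt deg 0.11 F [-4.2  0.3 10.2] grip 11.7 j7 1.89
  -> (539.5, -197.2, 131.8, 81.2) shift cm [-0.09  0.18  1.02] roll 0.0
[0.19 1.32 0.02]
```

```bash
python3 -m inch '[[0.15,0.05,0.2,0],[0.05,-0.05,0.3,0],[0.15,0.05,0.4,0],[0.05,-0.05,0.5,0],[0.1,0,0.6,0],[0.1,0,0.6,0]]'
python3 - <<'E'
from h import *
sh([(539.5,-197.2,131.8,81.2)])
print(get_state()["ft_torque"].round(2))
fs=grab_frame("scene")
crop(fs,200,40,300,160,5,"s10.png")
E
```

```text
t: 15.18
tool_pos: [538.5, -198.8, 136.3]
tcp_rot: [0.077, 0.997, -0.0, 0.002]
wrist_force: [-2.9, -0.5, 9.1]
grip_width: 11.9
t 15.18 tcp [ 538.5 -198.8  136.3] tool-y az 81.23 tilt deg 0.25 F [-2.9 -0.5  9.1] grip 11.9 j7 1.89
  -> (539.5, -197.2, 131.8, 81.2) shift cm [-0.07  0.18  0.45] roll 0.0
[0.06 0.61 0.03]
```

View pics/s10.png

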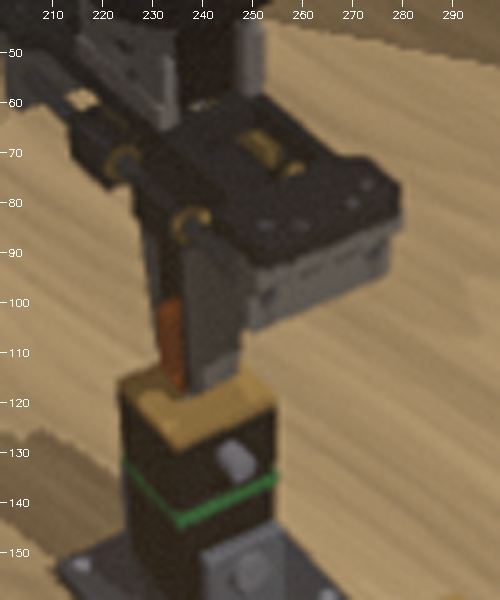

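```bash
python3 -m inch '[[0.1,0.05,0.15,0],[0,-0.05,0.3,0],[0.1,0.05,0.4,0],[0,-0.05,0.5,0],[0.05,0,0.5,0],[0.05,0,0.5,0]]'
python3 - <<'E'
from h import *
sh([(539.5,-197.2,131.8,81.2)])
print(get_state()["ft_torque"].round(2))
E
```

```text
t: 15.98
tool_pos: [538.5, -198.9, 131.7]
tcp_rot: [0.076, 0.997, -0.0, 0.003]
wrist_force: [-2.0, 0.6, 12.3]
grip_width: 11.8
t 15.97 tcp [ 538.5 -198.9  131.7] tool-y az 81.23 tilt deg 0.31 F [-2.   0.6 12.3] grip 11.8 j7 1.89
  -> (539.5, -197.2, 131.8, 81.2) shift cm [-0.07  0.18 -0.01] roll 0.0
[0.13 0.61 0.01]
```

```bash
python3 -m inch '[[0,0,0.1,0],[0.05,0.05,0.2,0],[0,-0.03,0.3,0],[0,0,0.3,0]]'
python3 - <<'E'
from h import *
sh([(539.5,-197.2,131.8,81.2)])
print(get_state()["ft_torque"].round(2))
fs=grab_frame("scene")
crop(fs,200,40,300,160,5,"s11.png")
E
```

```text
t: 16.48
tool_pos: [538.6, -198.9, 131.5]
tcp_rot: [0.077, 0.997, 0.001, 0.003]
wrist_force: [-9.2, 2.8, 31.3]
grip_width: 11.8
t 16.48 tcp [ 538.6 -198.9  131.5] tool-y az 81.22 tilt deg 0.35 F [-9.2  2.8 31.3] grip 11.8 j7 1.89
  -> (539.5, -197.2, 131.8, 81.2) shift cm [-0.06  0.18 -0.03] roll 0.0
[0.75 2.4  0.04]
```

View pics/s11.png

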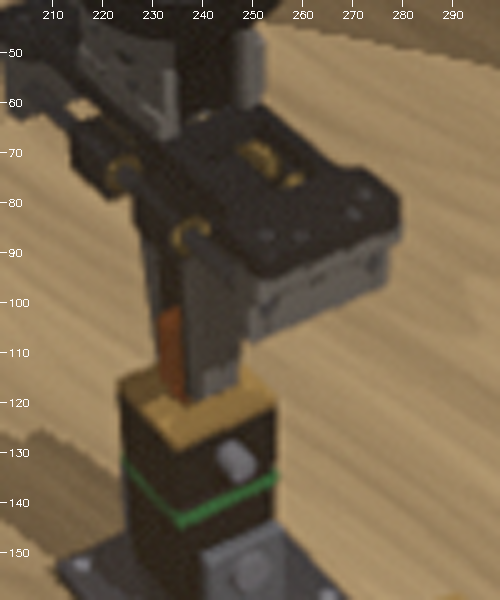

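```bash
python3 -m inch '[[0,0,-0.15,0],[0,0,-0.15,0],[0,0,-0.15,0]]' - 58;  python3 -m inch '[[0,0,0,8],[0,0,0,16],[0,0,0,24],[0,0,0,32],[0,0,0,32]]'
python3 - <<'E'
from h import *
sh([])
print(get_state()["ft_torque"].round(2))
E
```

```text
t: 16.9
tool_pos: [538.5, -198.9, 131.6]
tcp_rot: [0.077, 0.997, 0.0, 0.003]
wrist_force: [-5.2, 2.3, 21.8]
grip_width: 11.9
t: 17.52
tool_pos: [538.8, -199.0, 131.6]
tcp_rot: [0.349, 0.937, 0.001, 0.003]
wrist_force: [-5.8, 2.2, 21.5]
grip_width: 11.5
t 17.52 tcp [ 538.8 -199.   131.6] tool-y az 49.19 tilt deg 0.35 F [-5.8  2.2 21.5] grip 11.5 j7 1.41
[0.32 1.39 0.04]
```

```bash
python3 -m inch '[[0,0,0,8],[0,0,0,16],[0,0,0,24],[0,0,0,32],[0,0,0,40],[0,0,0,40]]'
python3 - <<'E'
from h import *
sh([])
print(get_state()["ft_torque"].round(2))
fs=grab_frame("scene")
crop(fs,200,40,300,160,5,"s12.png")
E
```

```text
t: 18.27
tool_pos: [539.1, -199.1, 131.6]
tcp_rot: [0.648, 0.762, 0.002, 0.003]
wrist_force: [-4.5, 2.0, 23.3]
grip_width: 11.5
t 18.27 tcp [ 539.1 -199.1  131.6] tool-y az 9.2 tilt deg 0.37 F [-4.5  2.  23.3] grip 11.5 j7 0.81
[0.35 1.43 0.07]
```

View pics/s12.png

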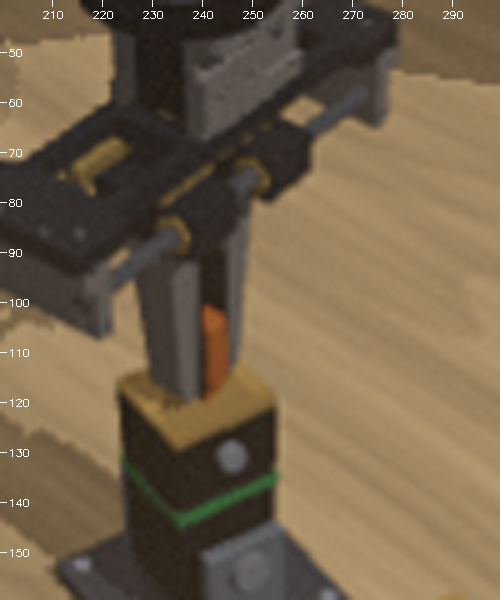

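```bash
python3 -m inch '[[0,0,0,6],[0,0,0,12],[0,0,0,18],[0,0,0,18]]'
python3 - <<'E'
from h import *
sh([]); print(get_state()["ft_torque"].round(2))
E
python3 -m inch '[[0,0,0,3],[0,0,0,6],[0,0,0,6]]'
python3 - <<'E'
from h import *
sh([]); print(get_state()["ft_torque"].round(2))
E
```

```text
t: 18.82
tool_pos: [539.0, -199.1, 131.6]
tcp_rot: [0.759, 0.651, 0.002, 0.002]
wrist_force: [-5.3, 2.3, 24.3]
grip_width: 11.5
t 18.82 tcp [ 539.  -199.1  131.6] tool-y az -8.77 tilt deg 0.36 F [-5.3  2.3 24.3] grip 11.5 j7 0.54
[0.5  1.51 0.09]
t: 19.2
tool_pos: [539.0, -199.1, 131.6]
tcp_rot: [0.792, 0.611, 0.002, 0.002]
wrist_force: [-4.2, 2.5, 24.8]
grip_width: 11.7
t 19.2 tcp [ 539.  -199.1  131.6] tool-y az -14.73 tilt deg 0.36 F [-4.2  2.5 24.8] grip 11.7 j7 0.46
[0.51 1.52 0.14]
```

```bash
python3 -m inch '[[0,0,0,2],[0,0,0,4],[0,0,0,4],[0,0,0,4]]'
python3 - <<'E'
from h import *
sh([]); print(get_state()["ft_torque"].round(2))
fs=grab_frame("scene")
crop(fs,200,40,300,160,5,"s13.png")
cv2.imwrite("pics/s13f.png",fs["frame"])
E
```

```text
t: 19.7
tool_pos: [539.1, -199.2, 131.6]
tcp_rot: [0.813, 0.583, 0.003, 0.002]
wrist_force: [-5.1, 2.7, 24.6]
grip_width: 12.1
t 19.7 tcp [ 539.1 -199.2  131.6] tool-y az -18.71 tilt deg 0.37 F [-5.1  2.7 24.6] grip 12.1 j7 0.4
[0.42 1.46 0.21]
```

View pics/s13.png

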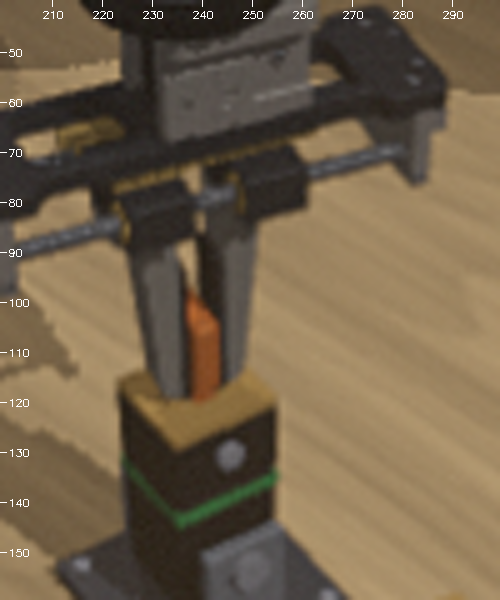

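View pics/s13f.png

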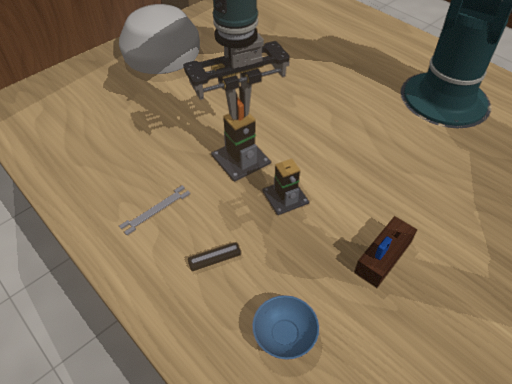

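```bash
python3 -m inch '[[0,0,0,0],[0,0,0,0],[0,0,0,0],[0,0,0,0]]'
python3 - <<'E'
from h import *
sh([]); print(get_state()["ft_torque"].round(2))
from rig import close_job
print(close_job())
E
```

```text
t: 20.25
tool_pos: [539.1, -199.2, 131.7]
tcp_rot: [0.813, 0.583, 0.003, 0.002]
wrist_force: [-5.2, 2.8, 24.3]
grip_width: 12.0
t 20.25 tcp [ 539.1 -199.2  131.7] tool-y az -18.71 tilt deg 0.37 F [-5.2  2.8 24.3] grip 12.0 j7 0.4
[0.49 1.46 0.13]
the job is handed in; nothing more can be done
None
```

The job is handed in at about 20 s of the 67 s allowed, and my last checks all agree that the task is done. The rig gives no verdict, so I have no confirmation beyond these checks.

- **Lock upright:** I pushed the lock in the 100 mm holder upright until it met its stop; the smaller, 80 mm holder was the look-alike. My first straight push jammed on friction, at about 52 N sideways and 49 N upwards at the wrist. Pushing up and forward freed it. The top picture then put the centres of the brass face and the base plate within 0.5 mm of each other.
- **Key home:** I took the orange key from the block and wiggled it past the pins. It stopped with the TCP at 131.5 mm, against 131.8 mm worked out for fully home, and held there at 31 N of push.
- **Quarter turn:** I turned the tool 100° clockwise, which allows for the key's play. The torque rose from 0.04 N m at 32° to 0.21 N m at 100°, more than the spring can give, so the plug is at its stop. The picture shows the bolt drawn in. I could not read the plug angle directly.
- **At hand-in:** The fingers still held the key at 12.0 mm opening, with the grip set to 58 N and about 24 N of push on the lock. The torque reading had eased to 0.13 N m by then, still above the spring's maximum. The last full picture shows the blue key, multitool, wrench and dish in their places.

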